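Bolt the lid of a specimen transport box

TASK

Close up the specimen transport box for the courier: press its lid down on the springy seal, slide the barrel bolt across through the keeper hoop until it comes up against its stop, and turn the bolt's handle fully down into the notch of the catch so that the bolt cannot slide back. Feel your way and do not ram the bolt: it must never bear on the hoop or on the catch with more than 25 N. Leave the things standing about where they are.

Things in the scene. Friction and masses are not known exactly. Their poses are not given: they have to be found in the camera images.
- case: dark-grey specimen transport box, fixed, 190 (x) x 300 (y) x 124 mm high; origin at the centre of its underside, -x side = front, towards the robot. Its top is a light-grey lid on the left (box y -55 to +146 mm, front edge at x = -95) and, flush with the closed lid, a fixed deck on the right (y -150 to -57). A barrel bolt lies across the lid near its front edge and slides towards -y.
- lid (a joint): lid hinge along the back edge (box x = +90 mm, z = 120), rad; 0 = pressed fully down (hard stop), grows as the lid rises. Unpressed it rests on a rubber seal at 0.03 to 0.045, the bolt then 5 to 7 mm too high for the hoop. 8 to 12 N down at the bolt closes it fully; the seal yields about 0.6 mm per N there. Once bolted and let go it rises to about 0.013, the rod bearing on the hoop.
- bolt: the bolt: steel rod 12 mm across with its handle; origin on the rod's axis at the handle's root, axes as the box's. The axis is at box x = -69 mm, 137 mm above the underside with the lid down. It starts 0 to 8 mm from its rear end and slides to -y against about 2 N; 28 to 56 mm from the rear end the handle meets a stop. The rod turns with the handle.
- bolt_nose (a point): tip of the rod, on its axis, 98 mm from the handle's root towards -y
- bolt_handle (a joint): angle of the handle about the rod's axis, rad: 0 = upright, grows as it turns towards the front of the box (-x), 1.571 = down, pointing level to the front over the lid's edge (hard stop). Light friction (0.03 N m) holds it where it is left.
- knob (a point): centre of the black round knob on the handle, 18 mm across, 20 mm long, 44 mm from the rod's axis; the steel stem under it is 9 mm across. Upright it stands 181 mm above the box's underside with the lid down; turned down it lies 18 mm in front of the lid's front edge, 137 mm above the underside.
- bolt_plate: base plate of the bolt on the lid, 46 x 156 x 2 mm, with two guides for the rod and the catch; origin on the lid's top under the rod, axes as the lid's. The catch is clamped on it through long holes, so the handle stops with its stem anywhere within 14 mm of this origin along y. That setting is not measured: the stop has to be felt.
- catch_middle (a point): nominal middle of the catch (its setting of up to 14 mm along y not counted): a steel channel 80 mm long (y), 28 mm high above the lid, whose two walls keep the handle upright (within 0.25 rad) as it slides. At its -y end is the stop and, next to it in the front wall, a notch 11 mm wide: the stem turns down there, at the stop or up to 2 mm back from it.
- keeper: keeper, a steel hoop on the deck that the bolt passes through; origin on the deck's top under the hoop, axes as the box's; 12 mm along y, opening 20 mm wide (x) and 20.8 mm high above the deck, bar 9 mm thick. With the lid fully down the rod clears the bar by 1.8 mm and the sides by 4 mm.
- keeper_mouth (a point): where the bolt's axis, with the lid down, enters the hoop: its +y face, 13 mm above the deck
- timer: small white timer 66 x 66 x 16 mm lying on the box's deck behind the keeper, not to be disturbed; origin under its centre
- specimen_cup_1: specimen cup with an orange lid, 59 mm across, 68 mm high, standing on the right, not to be disturbed; origin under its centre
- specimen_cup_2: specimen cup with a white lid, 59 mm across, 68 mm high, standing on the right, not to be disturbed; origin under its centre
- cotton_buds: clear tub of cotton buds, 77 mm across, 80 mm high, standing on the left, not to be disturbed; origin under its centre

How it is judged (in metres and radians):
On the way, in this order (a step that is already met when the one before it is completed fails the run):
1. the lid is pressed down and the bolt's nose has passed right through the keeper hoop (y of bolt_nose in the frame of keeper below -0.007 m and value of joint lid below 0.02 rad), for 0.1 s.
2. the handle is turned down into the notch (all of step 1 and value of joint bolt_handle above 1.42 rad), for 0.2 s.
At the end, for the whole second after the job is handed in: the bolt's nose stands at least 1 mm out of the far side of the keeper hoop, the lid is held down (under 0.02 rad), the handle lies down in the notch (at least 1.42 rad from upright) and the bolt is at rest (all of step 2 and linear speed of bolt below 0.01 m/s); the robot touches nothing.
It fails at once if the bolt or its handle bears on the keeper hoop with more than 25 N (contact force between bolt and keeper above 25 N).
It fails at once if the bolt or its handle bears on the catch or its plate with more than 25 N (contact force between bolt and bolt_plate above 25 N).
It fails at once if the timer, a specimen cup or the tub of cotton buds is moved by more than 25 mm (distance of any of timer, specimen_cup_1, specimen_cup_2, cotton_buds from where it was at the start of the episode above 0.025 m).
It also fails if it takes over 42 s, if anything falls off the work surface, if the arm or the gripper's body presses on something with over 40 N, if the wrist force passes 120 N, or if a joint passes its speed limit or range.

ROBOT

A 6-joint arm with a two-finger parallel gripper is mounted at the origin on a cart in front of the work surface, level with it; the furniture and walls round the work are solid. World frame = base frame: x ahead of the robot, y to its left, z up, the work surface at z = 0. Lengths are in mm, angles in rad, forces in N, time in s.
With the tool pointing down it reaches from about 275 to 850 mm from the base axis. Payload 5.2 kg.
Tool frame: the origin (TCP) lies on the centre line of the jaws, within the pads' length; the fingertips stand manip.tcp_to_tips ahead of it and the grasp point (between the pads) lies 5 mm behind it (manip.tcp_to_tips is the distance from the TCP to the fingertips, in mm); y points along the fingers, x is the direction in which the jaws open and shut, and the axes are right-handed (so a half turn about y gives the same grasp; the last joint's range is limited). The gripper opens to 85 mm and grips with 20 to 120 N. Pads are 22 mm wide; open, the fingers measure 114 mm over their backs; the gripper's body (76 mm by 85 mm) begins 54 mm behind the grasp point. The pads swing forward as they close: fully open they stand 13 mm farther back than shut.
Start: joints at [-1.334, 0.259, 1.535, -0, 1.348, -0.203], TCP at [234.188, -497.656, 245.31] pointing down, gripper open.
Joint ranges: [-3.14, 3.14], [-0.91, 2.08], [0.19, 2.58], [-1.22, 4.36], [0.22, 2.71], [-3.12, 3.12]. Speed limits (rad/s): [2.57, 2.57, 3.14, 3.14, 3.14, 3.14].

INTERFACE

Orientations are given as a rotation vector (axis times angle).
In Python, from station import manip gives the robot as it stands. The module is installed in compiled form; this text tells all that it offers.
- The arm moves only by the tool move_arm, never from a script. Its argument "plan" is a list of rows, each a list of 3 entries, a list of its own where there are three numbers: the turn, a rotation vector about the tool's x, y, z in rad, then the shift along the tool's x, y, z in mm, then the opening, from 0 (shut) to 1 (fully open). In form: [[[wx, wy, wz], [x, y, z], fingers], ...]. A call has 1 to 12 rows; each row is the pose to reach, as a shift and turn from the pose commanded when the call began, along the tool's axes at that moment; what a row does not reach only later rows make up. A row lasts 1/10 s, in which the tool goes at most 50 mm and 8.59 degrees, less where a joint would pass 70% of its speed; a pose out of reach is approached as far as the arm can. A call with a gripper value outside its range is refused whole. The fingers move at their own pace and stop on an object; the grip force is fixed at half the most. Time passes only in rows, so rows that repeat a pose let the fingers close. It gives the time, the measured TCP pose, the force and the opening at its end, in the units of the state.
- manip.get_state(): the state, without advancing time (a new reading comes with each control period).
- manip.read_camera(name): name is "scene" or "top"; returns the picture (420x560x3 uint8, red, green, blue); there is no depth.
- manip.camera_info(name): a dict with "fx", "fy", "cx", "cy" (pixels), "rvec" (rotation vector, rad) and "tvec" (3), from world to camera coordinates, as OpenCV has them. Camera axes: x right, y down, z forward; pixel columns grow to the right and rows downward; lengths in mm; the calibration is good to about 2 mm. A picture is of the moment at which its call begins. camera_info takes no time and is no camera call.
- manip.close_job(): hands the job in, once; it reports no verdict.
The state is a dict: "time_s": time; "joints": joint angles; "qvel": joint speeds; "joint_torque": joint torques, N m; "tool_pos": TCP position; "orientation": TCP orientation; "contact_force": force on the tool from outside, world axes, zero at the start; "wrist_torque": the same for the moment, N m; "grip_width": opening from 0.0 (shut) to 1.0 (fully open).
Only numpy, scipy, OpenCV 4.12 (cv2) and the standard library are available. Lean on these libraries where they do the work, as an engineer would, in place of code of your own. Each camera call takes 0.05 s, during which the arm holds its last target.

## Working session

There is one attempt and no reset: what is moved stays moved. The work goes in short steps, Python scripts to look and compute and a tool call to move; the robot and the scene stay as the last step left them, time stands still between calls to the robot, and variables do not carry over. Pictures are saved under pics/ and viewed, and the job is handed in when it is done.

Besides the shell and the picture viewer there is one more tool, called after ">>>" as name(argument=value, ...), one argument or row to a line, values as JSON. move_arm: Moves the arm, as the interface text tells. Its arguments: {"type":"object","properties":{"plan":{"type":"array","items":{"type":"array"}}},"required":["plan"]}

```bash
ls; mkdir -p pics; python3 - <<'E'
from station import manip
import cv2
print(manip.get_state()); print(manip.tcp_to_tips)
for n in("scene","top"):
    im=manip.read_camera(n); cv2.imwrite(f"pics/{n}0.png",im[:,:,::-1]); print(manip.camera_info(n))
E
```

```text
pics
{'time_s': 0.0, 'joints': array([-1.33378026e+00,  2.59372885e-01,  1.53606900e+00,  2.89580584e-06,
        1.34800647e+00, -2.02761169e-01]), 'qvel': array([-0.00065558,  0.00059756,  0.00022909,  0.00034048, -0.00033911,
        0.00066976]), 'joint_torque': array([-1.18456734e-03, -4.46035802e+01, -2.90573323e+01, -6.47987581e-04,
        1.22025388e-02, -4.00601238e-06]), 'tool_pos': array([ 234.07832495, -497.15352706,  244.4642407 ]), 'orientation': array([-1.38441195,  0.88038537, -0.87819882]), 'contact_force': array([ 0.45594055, -0.60407417,  0.53310812]), 'wrist_torque': array([ 0.01968369, -0.01431581, -0.01623812]), 'grip_width': 0.9958188921061305}
14.0
{'fx': 533.9223311543128, 'fy': 533.9223311543128, 'cx': 275.3253495445993, 'cy': 201.4637442013206, 'rvec': array([ 1.91118346, -0.60312887,  0.42911924]), 'tvec': array([-474.8258559,  234.4065773, 1705.7018665])}
{'fx': 384.14046746023894, 'fy': 384.14046746023894, 'cx': 272.11140493828196, 'cy': 205.119987051803, 'rvec': array([ 2.10775435, -2.13093068,  0.20366912]), 'tvec': array([ -17.53820213,  562.46213304, 1421.03464381])}
```

View pics/scene0.png

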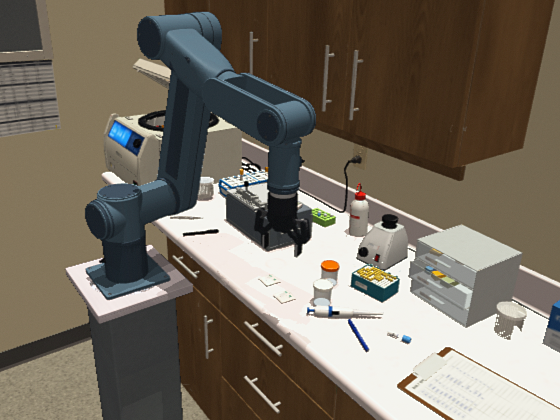

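View pics/top0.png

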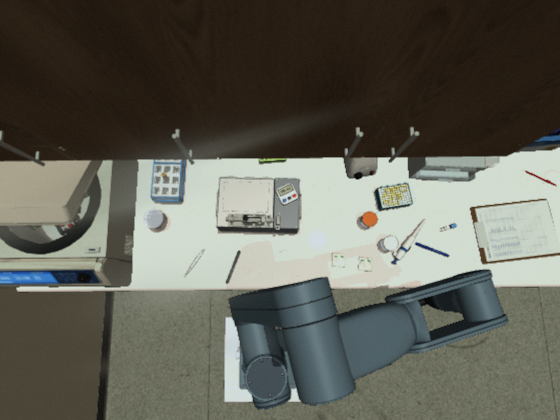

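```bash
cat > h.py <<'E'
import numpy as np, cv2
from scipy.spatial.transform import Rotation as R
from station import manip
def cam(n):
    c=manip.camera_info(n);K=np.array([[c['fx'],0,c['cx']],[0,c['fy'],c['cy']],[0,0,1.]])
    return K,np.array(c['rvec']),np.array(c['tvec'])
def proj(n,P):
    K,r,t=cam(n); return cv2.projectPoints(np.array(P,float).reshape(-1,1,3),r,t,K,None)[0].reshape(-1,2)
def ray(n,uv):
    K,r,t=cam(n);Rm=cv2.Rodrigues(r)[0];d=Rm.T@np.linalg.solve(K,[uv[0],uv[1],1.]);return -Rm.T@t,d
def atz(n,uv,z):
    o,d=ray(n,uv);return o+d*(z-o[2])/d[2]
def big(n,name,x0,y0,x1,y1,s):
    im=manip.read_camera(n)[y0:y1,x0:x1,::-1]
    cv2.imwrite('pics/'+name,cv2.resize(im,None,fx=s,fy=s,interpolation=cv2.INTER_CUBIC))
E
python3 - <<'E'
from h import *
s=manip.get_state()
print(R.from_rotvec(s['orientation']).as_matrix().round(3))
im=cv2.imread('pics/top0.png');cv2.imwrite('pics/top0b.png',cv2.resize(im[60:260,200:440],None,fx=3.3,fy=3,interpolation=2))
im=cv2.imread('pics/scene0.png');cv2.imwrite('pics/scene0b.png',cv2.resize(im[80:280,150:410],None,fx=3,fy=3,interpolation=2))
E
```

```text
[[ 0.426 -0.     0.905]
 [-0.905  0.002  0.426]
 [-0.002 -1.     0.   ]]
```

View enlarged.

```bash
python3 - <<'E'
import cv2
im=cv2.imread('pics/top0.png');cv2.imwrite('pics/top0c.png',cv2.resize(im[165:245,205:310],None,fx=7,fy=7,interpolation=2))
im=cv2.imread('pics/scene0.png');cv2.imwrite('pics/scene0c.png',cv2.resize(im[160:260,210:340],None,fx=6,fy=6,interpolation=2))
E
```

```text
(no output)
```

View pics/top0c.png

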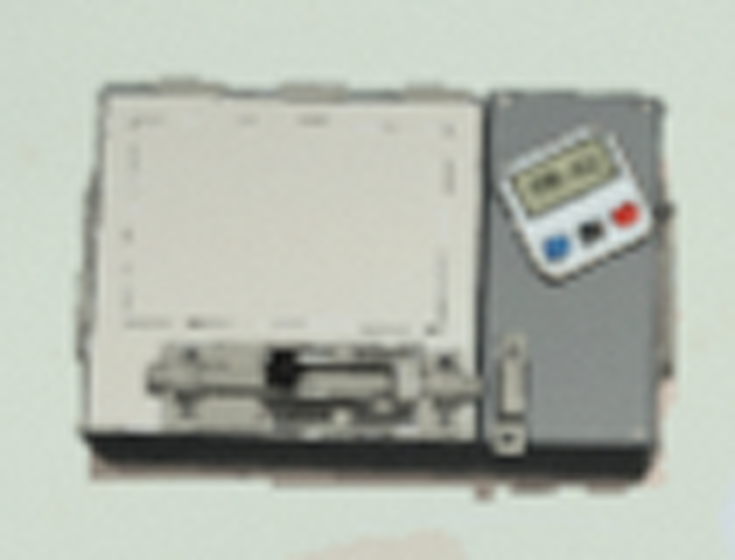

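View pics/scene0c.png

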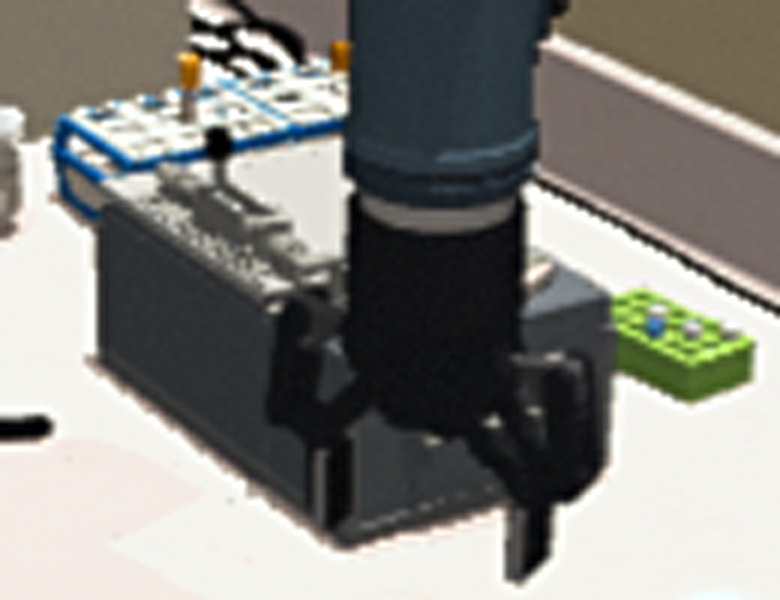

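```bash
cat > fit.py <<'E'
from h import *
from scipy.optimize import least_squares
tp=lambda u,v:((u+.5)/7-.5+205,(v+.5)/7-.5+165)
sp=lambda u,v:((u+.5)/6-.5+210,(v+.5)/6-.5+160)
# (cam, uv, local, lidflag)
obs=[('top',tp(105,92),(95,146,124),1),('top',tp(88,435),(-95,146,124),1),('top',tp(474,437),(-95,-55,124),1),
('top',tp(662,98),(95,-150,124),0),('top',tp(655,443),(-95,-150,124),0),('top',tp(490,92),(95,-57,124),0),('top',tp(487,441),(-95,-57,124),0),
('scene',sp(96,360),(-95,150,0),0),('scene',sp(345,545),(-95,-150,0),0),('scene',sp(607,295),(95,-150,124),0)]
def W(p,l,lf):
    x,y,yaw,th=p[:4];l=np.array(l,float)
    if lf:
        d=l-[90,0,120];c,s=np.cos(th),np.sin(th)
        l=np.array([90+c*d[0]+s*d[2],l[1],120-s*d[0]+c*d[2]])
    c,s=np.cos(yaw),np.sin(yaw)
    return np.array([x+c*l[0]-s*l[1],y+s*l[0]+c*l[1],l[2]])
def res(p,full=False):
    r=[]
    for n,uv,l,lf in obs:
        r.append(proj(n,W(p,l,lf))[0]-uv)
    ks=p[4]
    r.append(proj('top',W(p,(-69,ks,181+9),1))[0]-tp(283,368))
    r.append(proj('scene',W(p,(-69,ks,181),1))[0]-sp(218,143))
    if full:return np.array(r)
    return np.append(np.ravel(r),(p[3]-.037)/.005)
if __name__=='__main__':
    p=least_squares(res,[500,0,0,.037,40],loss='soft_l1',x_scale=[10,10,.1,.01,10]).x
    print(p.round(4));print(res(p,True).round(2))
    for nm,l,lf in [('knob',(-69,p[4],181),1),('case',(0,0,0),0)]: print(nm,W(p,l,lf))
    # keeper ends top z ~ deck + 30 (middle), feet
    for uv,z in [((512,375),124+29.8),((508,438),124),((512,345),124)]:
        w=atz('top',tp(*uv),z);c,s=np.cos(p[2]),np.sin(p[2]);d=w[:2]-p[:2];print(w,'local',c*d[0]+s*d[1],-s*d[0]+c*d[1])
    for n,z in [('c1',0)]:pass
E
python3 fit.py
```

```text
[ 5.609939e+02  2.705710e+01 -2.900000e-02  3.670000e-02  4.005950e+01]
[[-0.02 -1.53]
 [-0.2  -0.06]
 [ 0.48  0.65]
 [ 0.16 -1.01]
 [ 0.91  0.59]
 [-0.35 -0.58]
 [-0.83  0.41]
 [-1.1   0.54]
 [-0.5   1.11]
 [ 0.54 -1.03]
 [ 0.32 -0.7 ]
 [-0.58 -0.16]]
knob [495.52747309  69.03028055 186.79323537]
case [560.99386613  27.05711366   0.        ]
[495.43622671 -43.13361436 153.8       ] local -63.49719872141248 -72.06003151180798
[467.30106934 -41.03996111 124.        ] local -91.68119150501668 -70.78213678026708
[516.00497828 -43.76340963 124.        ] local -42.918835302165164 -72.09382862970716
```

The top view shows the box with its corners at about (220,178) and (299,228), the knob at (245,217) and the hoop at (278,220). In the scene view the knob is at (246,183). The fit puts the knob near (495, 69, 187) with the box yawed −0.03 rad. I'll approach above it with the jaws opening along the box's x.

>>> move_arm(
  plan=[
    [[0,-0.04,0],[-16,0,19],1],
    [[0,-0.11,0],[-40,0,48],1],
    [[0,-0.2,0],[-70,0,84],1],
    [[0,-0.29,0],[-102,0,122],1],
    [[0,-0.38,0],[-134,0,160],1],
    [[0,-0.47,0],[-166,0,198],1],
    [[0,-0.56,0],[-198,0,236],1],
    [[0,-0.65,0],[-230,0,274],1],
    [[0,-0.74,0],[-262,0,312],1],
    [[0,-0.84,0],[-294,0,350],1],
    [[0,-0.94,0],[-326,0,388],1],
    [[0,-1.02,0],[-355,0,423],1],
  ],
)

```text
time_s: 1.3
tool_pos: [466.1, 6.1, 245.2]
orientation: [-1.569, 0.084, -0.084]
contact_force: [0.6, -0.6, 0.1]
grip_width: 1.0
```

>>> move_arm(
  plan=[
    [[0,-0.02,0],[6,0,18],1],
    [[0,-0.05,0],[13,0,40],1],
    [[0,-0.07,0],[19,0,58],1],
    [[0,-0.08,0],[22,0,67],1],
    [[0,-0.08,0],[22,0,67],1],
    [[0,-0.08,0],[22,0,67],1],
  ],
)

```text
time_s: 1.9
tool_pos: [494.7, 67.4, 245.0]
orientation: [-1.571, 0.025, -0.024]
contact_force: [-1.0, -0.0, -0.1]
grip_width: 0.998
```

```bash
python3 - <<'E'
from h import *
s=manip.get_state();print({k:np.round(v,3) for k,v in s.items()})
M=R.from_rotvec(s['orientation']).as_matrix();print(M.round(3))
for n in("scene","top"):
    im=manip.read_camera(n); cv2.imwrite(f"pics/{n}1.png",im[:,:,::-1])
im=cv2.imread('pics/scene1.png');cv2.imwrite('pics/scene1c.png',cv2.resize(im[140:240,200:330],None,fx=6,fy=6,interpolation=2))
im=cv2.imread('pics/top1.png');cv2.imwrite('pics/top1c.png',cv2.resize(im[165:245,205:310],None,fx=7,fy=7,interpolation=2))
E
```

```text
{'time_s': np.float64(1.9), 'joints': array([-0.088,  0.168,  1.652, -0.   ,  1.322, -0.057]), 'qvel': array([-0.015, -0.007,  0.003,  0.   ,  0.001,  0.002]), 'joint_torque': array([ 5.3700e-01, -3.8741e+01, -2.8920e+01,  6.4000e-02, -1.6000e-02,
        1.0000e-02]), 'tool_pos': array([494.709,  67.374, 245.042]), 'orientation': array([-1.571,  0.025, -0.024]), 'contact_force': array([-0.984, -0.013, -0.09 ]), 'wrist_torque': array([-0.007,  0.014,  0.016]), 'grip_width': np.float64(0.998)}
[[ 1.    -0.001  0.031]
 [-0.031 -0.     1.   ]
 [-0.001 -1.    -0.   ]]
```

View pics/scene1c.png

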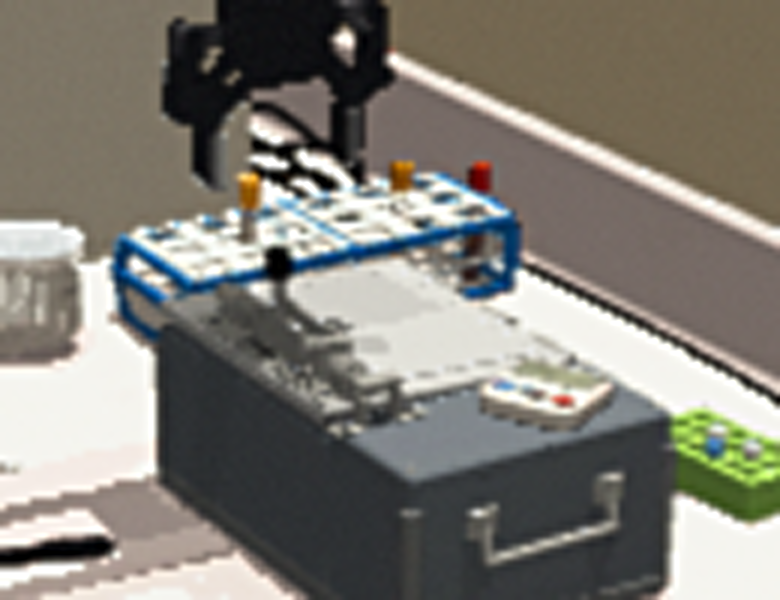

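View pics/top1c.png

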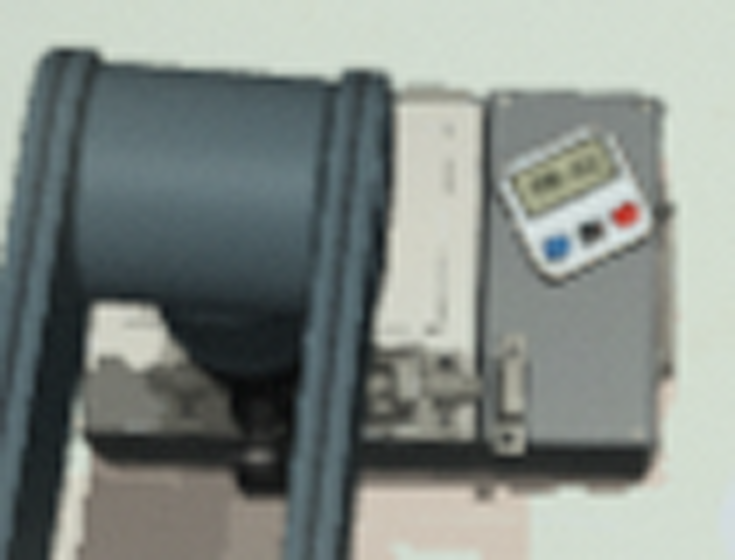

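```bash
cat > fit2.py <<'E'
import fit
from fit import *
q=lambda u,v:((u+.5)/6-.5+200,(v+.5)/6-.5+140)
obs.pop(); 
obs+=[('scene',q(413,482),(-95,-150,124),0),('scene',q(669,417),(95,-150,124),0),('scene',q(160,335),(-95,146,124),1)]
fit.sp=q
def res2(p,full=False):
    r=[]
    for n,uv,l,lf in obs: r.append(proj(n,W(p,l,lf))[0]-uv)
    r.append(proj('top',W(p,(-69,p[4],190),1))[0]-tp(283,368))
    r.append(proj('scene',W(p,(-69,p[4],181),1))[0]-q(277,263))
    if full:return np.array(r)
    return np.append(np.ravel(r),(p[3]-.037)/.005)
p=least_squares(res2,[500,0,0,.037,40],loss='soft_l1',x_scale=[10,10,.1,.01,10]).x
print(p.round(4));print(res2(p,True).round(2));print('knob',W(p,(-69,p[4],181),1))
print('front tip exp',proj('scene',[[494.7-43,67.4,244],[494.7+43,67.4,244]]),'seen',q(207,187),q(352,182))
E
python3 fit2.py
```

```text
[ 5.614483e+02  2.630810e+01 -2.680000e-02  3.550000e-02  4.123730e+01]
[[ 0.13 -1.57]
 [ 0.07 -0.09]
 [ 0.74  0.5 ]
 [ 0.3  -1.21]
 [ 1.17  0.37]
 [-0.2  -0.73]
 [-0.56  0.26]
 [-0.95  0.62]
 [-0.17  1.17]
 [-0.86 -0.36]
 [ 0.47 -1.35]
 [-1.5  -5.73]
 [ 0.24 -0.77]
 [-0.39 -0.15]]
knob [495.8433108   69.3208774  186.60359672]
front tip exp [[235.29083742 170.88281553]
 [255.29158434 166.56277329]] seen (234.08333333333334, 170.75) (258.25, 169.91666666666666)
```

>>> move_arm(
  plan=[
    [[0,0,0],[1,6,1],1],
    [[0,0,0],[1,18,2],1],
    [[0,0,0],[1,32,2],0.8],
    [[0,0,0],[1,46,2],0.7],
    [[0,0,0],[1,56,2],0.6],
    [[0,0,0],[1,61,2],0.5],
    [[0,0,0],[1,62,2],0.5],
    [[0,0,0],[1,62,2],0.5],
  ],
)

```text
time_s: 2.8
tool_pos: [496.3, 69.7, 183.4]
orientation: [-1.571, 0.024, -0.025]
contact_force: [-0.6, -0.1, 0.8]
grip_width: 0.501
```

```bash
python3 - <<'E'
from h import *
s=manip.get_state();print({k:np.round(v,3) for k,v in s.items() if k in('tool_pos','contact_force','grip_width')})
big('scene','scene2.png',200,140,330,240,6)
E
```

```text
{'tool_pos': array([496.283,  69.733, 183.398]), 'contact_force': array([-0.583, -0.126,  0.821]), 'grip_width': np.float64(0.501)}
```

View pics/scene2.png

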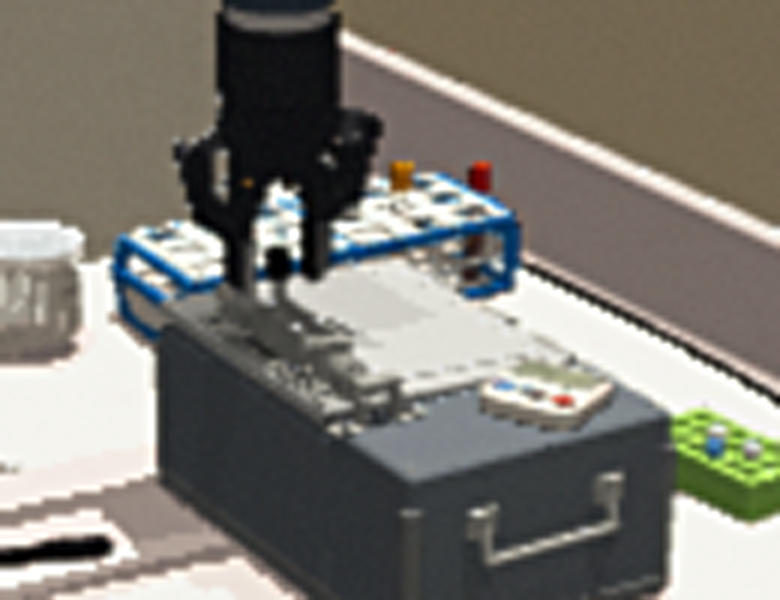

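The knob at (277,263) in the crop sits centred between the fingers at (240,280) and (315,272). Closing now.

>>> move_arm(
  plan=[
    [[0,0,0],[0,0,0],0.4],
    [[0,0,0],[0,0,0],0.3],
    [[0,0,0],[0,0,0],0.25],
    [[0,0,0],[0,0,0],0.2],
    [[0,0,0],[0,0,0],0.1],
    [[0,0,0],[0,0,0],0],
    [[0,0,0],[0,0,0],0],
    [[0,0,0],[0,0,0],0],
  ],
)

```text
time_s: 3.65
tool_pos: [496.8, 69.7, 183.6]
orientation: [-1.571, 0.023, -0.026]
contact_force: [3.2, 0.6, 0.2]
grip_width: 0.19
```

```bash
cat > st.py <<'E'
from h import *
s=manip.get_state();print({k:np.round(v,3) for k,v in s.items() if k in('time_s','tool_pos','contact_force','wrist_torque','grip_width')})
E
python3 st.py
```

```text
{'time_s': np.float64(3.65), 'tool_pos': array([496.797,  69.738, 183.589]), 'contact_force': array([3.206, 0.587, 0.156]), 'wrist_torque': array([ 0.033, -0.74 , -0.025]), 'grip_width': np.float64(0.19)}
```

>>> move_arm(
  plan=[
    [[0,0,0],[1,0,0],0],
    [[0,0,0],[2,0,0],0],
    [[0,0,0],[2,0,0],0],
  ],
)

```text
time_s: 3.95
tool_pos: [497.2, 69.8, 183.0]
orientation: [-1.571, 0.026, -0.022]
contact_force: [-1.9, -0.1, 2.9]
grip_width: 0.186
```

>>> move_arm(
  plan=[
    [[0,0,0],[-0.7,0.7,0],0],
    [[0,0,0],[-0.7,1.5,0],0],
    [[0,0,0],[-0.7,2.2,0],0],
    [[0,0,0],[-0.7,3,0],0],
    [[0,0,0],[-0.7,3,0],0],
  ],
)

```text
time_s: 4.45
tool_pos: [496.9, 69.8, 180.4]
orientation: [-1.571, 0.025, -0.023]
contact_force: [-3.5, 0.4, 5.6]
grip_width: 0.188
```

```bash
python3 st.py
```

```text
{'time_s': np.float64(4.45), 'tool_pos': array([496.922,  69.751, 180.377]), 'contact_force': array([-3.516,  0.416,  5.627]), 'wrist_torque': array([ 0.074,  0.692, -0.049]), 'grip_width': np.float64(0.188)}
```

>>> move_arm(
  plan=[
    [[0,0,0],[-1,0.5,0],0],
    [[0,0,0],[-1.5,1.2,0],0],
    [[0,0,0],[-2,2,0],0],
    [[0,0,0],[-2,2,0],0],
  ],
)

```text
time_s: 4.85
tool_pos: [496.5, 69.8, 179.3]
orientation: [-1.571, 0.022, -0.027]
contact_force: [-0.1, -0.0, 7.6]
grip_width: 0.188
```

```bash
python3 st.py
```

```text
{'time_s': np.float64(4.85), 'tool_pos': array([496.523,  69.773, 179.264]), 'contact_force': array([-0.142, -0.011,  7.568]), 'wrist_torque': array([ 0.062,  0.125, -0.024]), 'grip_width': np.float64(0.188)}
```

>>> move_arm(
  plan=[
    [[0,0,0],[-0.3,1,0],0],
    [[0,0,0],[-0.6,2,0],0],
    [[0,0,0],[-0.8,3,0],0],
    [[0,0,0],[-0.8,3,0],0],
  ],
)

```text
time_s: 5.25
tool_pos: [496.3, 69.8, 177.5]
orientation: [-1.571, 0.02, -0.028]
contact_force: [-2.0, 0.6, 14.1]
grip_width: 0.188
```

```bash
python3 st.py
```

```text
{'time_s': np.float64(5.25), 'tool_pos': array([496.335,  69.753, 177.546]), 'contact_force': array([-2.003,  0.591, 14.106]), 'wrist_torque': array([0.115, 0.397, 0.018]), 'grip_width': np.float64(0.188)}
```

>>> move_arm(
  plan=[
    [[0,0,0],[-0.6,0,-1],0],
    [[0,0,0],[-0.8,0,-2],0],
    [[0,0,0],[-0.8,0,-4],0],
    [[0,0,0],[-0.8,0,-5],0],
    [[0,0,0],[-0.8,0,-6],0],
    [[0,0,0],[-0.8,0,-6],0],
  ],
)

```text
time_s: 5.85
tool_pos: [495.9, 64.0, 177.5]
orientation: [-1.57, 0.02, -0.029]
contact_force: [-0.4, 2.0, 12.4]
grip_width: 0.186
```

```bash
python3 st.py
```

```text
{'time_s': np.float64(5.85), 'tool_pos': array([495.941,  63.962, 177.532]), 'contact_force': array([-0.421,  1.994, 12.359]), 'wrist_torque': array([0.205, 0.045, 0.014]), 'grip_width': np.float64(0.186)}
```

>>> move_arm(
  plan=[
    [[0,0,0],[-0.1,0.6,-1],0],
    [[0,0,0],[-0.1,0.8,-2],0],
    [[0,0,0],[-0.2,0.8,-4],0],
    [[0,0,0],[-0.2,0.8,-5],0],
    [[0,0,0],[-0.2,0.8,-6],0],
    [[0,0,0],[-0.2,0.8,-7],0],
    [[0,0,0],[-0.2,0.8,-7],0],
  ],
)

```text
time_s: 6.55
tool_pos: [495.7, 57.0, 177.4]
orientation: [-1.57, 0.019, -0.03]
contact_force: [-1.9, 2.5, 18.0]
grip_width: 0.187
```

```bash
python3 st.py
```

```text
{'time_s': np.float64(6.55), 'tool_pos': array([495.681,  56.966, 177.442]), 'contact_force': array([-1.885,  2.537, 17.97 ]), 'wrist_torque': array([ 0.233,  0.258, -0.006]), 'grip_width': np.float64(0.187)}
```

>>> move_arm(
  plan=[
    [[0,0,0],[-0.3,-0.4,-1],0],
    [[0,0,0],[-0.3,-0.5,-2],0],
    [[0,0,0],[-0.3,-0.5,-4],0],
    [[0,0,0],[-0.3,-0.5,-5],0],
    [[0,0,0],[-0.3,-0.5,-6],0],
    [[0,0,0],[-0.3,-0.5,-6],0],
  ],
)

```text
time_s: 7.15
tool_pos: [495.4, 50.9, 177.5]
orientation: [-1.571, 0.019, -0.03]
contact_force: [0.8, 1.2, 14.5]
grip_width: 0.186
```

```bash
python3 st.py
```

```text
{'time_s': np.float64(7.15), 'tool_pos': array([495.383,  50.884, 177.529]), 'contact_force': array([ 0.786,  1.187, 14.45 ]), 'wrist_torque': array([ 0.275, -0.087, -0.014]), 'grip_width': np.float64(0.186)}
```

>>> move_arm(
  plan=[
    [[0,0,0],[0,0,-1],0],
    [[0,0,0],[0,0,-2],0],
    [[0,0,0],[0,0,-3],0],
    [[0,0,0],[0,0,-4],0],
    [[0,0,0],[0,0,-4],0],
  ],
)

```text
time_s: 7.65
tool_pos: [495.2, 46.9, 177.5]
orientation: [-1.571, 0.019, -0.03]
contact_force: [0.7, 0.8, 14.0]
grip_width: 0.189
```

```bash
python3 st.py
```

```text
{'time_s': np.float64(7.65), 'tool_pos': array([495.192,  46.922, 177.501]), 'contact_force': array([ 0.654,  0.781, 13.967]), 'wrist_torque': array([ 0.248, -0.108, -0.01 ]), 'grip_width': np.float64(0.189)}
```

>>> move_arm(
  plan=[
    [[0,0,0],[0,0,-1],0],
    [[0,0,0],[0,0,-2],0],
    [[0,0,0],[0,0,-3],0],
    [[0,0,0],[0,0,-4],0],
    [[0,0,0],[0,0,-4],0],
  ],
)

```text
time_s: 8.15
tool_pos: [495.1, 42.9, 177.5]
orientation: [-1.571, 0.019, -0.03]
contact_force: [0.5, 0.8, 15.2]
grip_width: 0.186
```

```bash
python3 st.py; python3 - <<'E'
from h import *
big('scene','scene3.png',200,140,330,240,6)
E
```

```text
{'time_s': np.float64(8.15), 'tool_pos': array([495.063,  42.879, 177.506]), 'contact_force': array([ 0.531,  0.849, 15.232]), 'wrist_torque': array([ 0.224, -0.062,  0.062]), 'grip_width': np.float64(0.186)}
```

View pics/scene3.png

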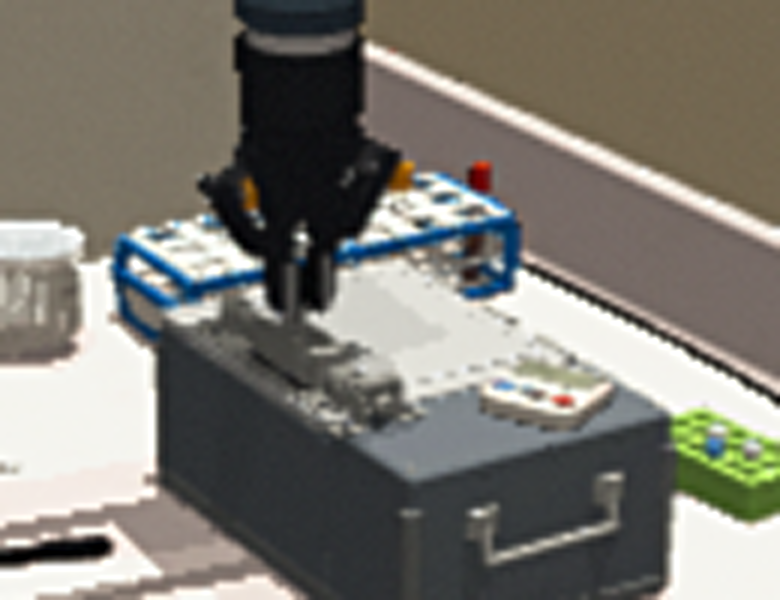

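The stem at (291,315) is following the fingers and the lid is down. I'll keep sliding.

>>> move_arm(
  plan=[
    [[0,0,0],[0,0,-1],0],
    [[0,0,0],[0,0,-2],0],
    [[0,0,0],[0,0,-3],0],
    [[0,0,0],[0,0,-4],0],
    [[0,0,0],[0,0,-4],0],
  ],
)

```text
time_s: 8.7
tool_pos: [494.9, 38.8, 177.5]
orientation: [-1.571, 0.019, -0.03]
contact_force: [0.3, 1.1, 14.7]
grip_width: 0.185
```

```bash
python3 st.py
```

```text
{'time_s': np.float64(8.7), 'tool_pos': array([494.9  ,  38.836, 177.496]), 'contact_force': array([ 0.297,  1.096, 14.674]), 'wrist_torque': array([ 0.261, -0.019, -0.007]), 'grip_width': np.float64(0.185)}
```

>>> move_arm(
  plan=[
    [[0,0,0],[0,0,-1],0],
    [[0,0,0],[0,0,-2],0],
    [[0,0,0],[0,0,-3],0],
    [[0,0,0],[0,0,-4],0],
    [[0,0,0],[0,0,-4],0],
  ],
)

```text
time_s: 9.2
tool_pos: [494.7, 34.9, 177.5]
orientation: [-1.571, 0.019, -0.03]
contact_force: [-0.5, 1.6, 14.5]
grip_width: 0.19
```

```bash
python3 st.py
```

```text
{'time_s': np.float64(9.2), 'tool_pos': array([494.747,  34.862, 177.521]), 'contact_force': array([-0.549,  1.559, 14.538]), 'wrist_torque': array([ 0.234, -0.04 , -0.015]), 'grip_width': np.float64(0.19)}
```

>>> move_arm(
  plan=[
    [[0,0,0],[0,0,-1],0],
    [[0,0,0],[0,0,-2],0],
    [[0,0,0],[0,0,-3],0],
    [[0,0,0],[0,0,-4],0],
    [[0,0,0],[0,0,-4],0],
  ],
)

```text
time_s: 9.7
tool_pos: [494.6, 30.9, 177.5]
orientation: [-1.571, 0.019, -0.03]
contact_force: [-0.2, 1.0, 14.5]
grip_width: 0.183
```

```bash
python3 st.py
```

```text
{'time_s': np.float64(9.7), 'tool_pos': array([494.592,  30.86 , 177.519]), 'contact_force': array([-0.19 ,  1.026, 14.503]), 'wrist_torque': array([ 0.282, -0.028,  0.033]), 'grip_width': np.float64(0.183)}
```

>>> move_arm(
  plan=[
    [[0,0,0],[0,0,-1],0],
    [[0,0,0],[0,0,-2],0],
    [[0,0,0],[0,0,-3],0],
    [[0,0,0],[0,0,-4],0],
    [[0,0,0],[0,0,-4],0],
  ],
)

```text
time_s: 10.2
tool_pos: [494.5, 26.8, 177.5]
orientation: [-1.571, 0.019, -0.03]
contact_force: [-0.3, 2.2, 14.8]
grip_width: 0.19
```

```bash
python3 st.py; python3 - <<'E'
from h import *
big('scene','scene4.png',200,140,330,240,6)
E
```

```text
{'time_s': np.float64(10.2), 'tool_pos': array([494.464,  26.836, 177.512]), 'contact_force': array([-0.343,  2.215, 14.781]), 'wrist_torque': array([0.274, 0.016, 0.017]), 'grip_width': np.float64(0.19)}
```

View pics/scene4.png

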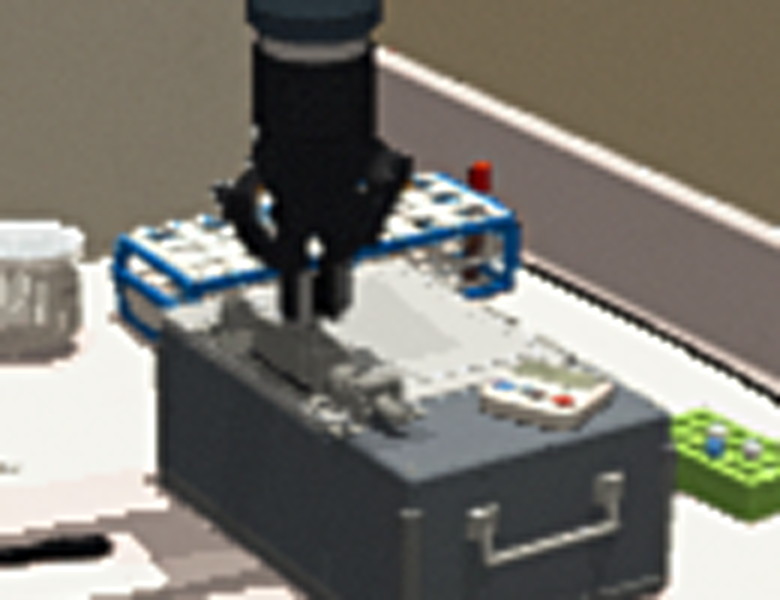

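The rod now comes out of the far side of the hoop at (405,412). I'll go on more finely until I feel the stop.

>>> move_arm(
  plan=[
    [[0,0,0],[0,0,-1],0],
    [[0,0,0],[0,0,-2],0],
    [[0,0,0],[0,0,-3],0],
    [[0,0,0],[0,0,-3],0],
  ],
)

```text
time_s: 10.65
tool_pos: [494.3, 23.8, 177.5]
orientation: [-1.571, 0.019, -0.03]
contact_force: [-1.1, 0.9, 13.5]
grip_width: 0.192
```

```bash
python3 st.py
```

```text
{'time_s': np.float64(10.65), 'tool_pos': array([494.341,  23.812, 177.528]), 'contact_force': array([-1.066,  0.948, 13.484]), 'wrist_torque': array([0.271, 0.02 , 0.04 ]), 'grip_width': np.float64(0.192)}
```

>>> move_arm(
  plan=[
    [[0,0,0],[-0.2,0.1,-1],0],
    [[0,0,0],[-0.3,0.1,-2],0],
    [[0,0,0],[-0.4,0.1,-3],0],
    [[0,0,0],[-0.4,0.1,-3],0],
  ],
)

```text
time_s: 11.05
tool_pos: [494.2, 20.8, 177.5]
orientation: [-1.571, 0.019, -0.03]
contact_force: [1.2, 1.9, 14.1]
grip_width: 0.189
```

```bash
python3 st.py
```

```text
{'time_s': np.float64(11.05), 'tool_pos': array([494.171,  20.769, 177.513]), 'contact_force': array([ 1.199,  1.947, 14.063]), 'wrist_torque': array([ 0.199, -0.114, -0.047]), 'grip_width': np.float64(0.189)}
```

>>> move_arm(
  plan=[
    [[0,0,0],[0.2,0,-1],0],
    [[0,0,0],[0.2,0,-2],0],
    [[0,0,0],[0.2,0,-2],0],
  ],
)

```text
time_s: 11.35
tool_pos: [494.1, 19.8, 177.5]
orientation: [-1.569, 0.019, -0.03]
contact_force: [-0.1, 6.3, 14.4]
grip_width: 0.188
```

```bash
python3 st.py
```

```text
{'time_s': np.float64(11.35), 'tool_pos': array([494.122,  19.762, 177.475]), 'contact_force': array([-0.15 ,  6.264, 14.353]), 'wrist_torque': array([ 0.861, -0.073,  0.019]), 'grip_width': np.float64(0.188)}
```

>>> move_arm(
  plan=[
    [[0,0,0],[0,0,-0.5],0],
    [[0,0,0],[0,0,-0.9],0],
    [[0,0,0],[0,0,-0.9],0],
  ],
)

```text
time_s: 11.65
tool_pos: [494.1, 19.6, 177.5]
orientation: [-1.568, 0.019, -0.03]
contact_force: [1.1, 7.6, 15.2]
grip_width: 0.193
```

```bash
python3 st.py; python3 - <<'E'
from h import *
big('scene','scene5.png',200,140,330,240,6)
E
```

```text
{'time_s': np.float64(11.65), 'tool_pos': array([494.147,  19.578, 177.502]), 'contact_force': array([ 1.072,  7.6  , 15.235]), 'wrist_torque': array([ 1.327, -0.155, -0.008]), 'grip_width': np.float64(0.193)}
```

View pics/scene5.png

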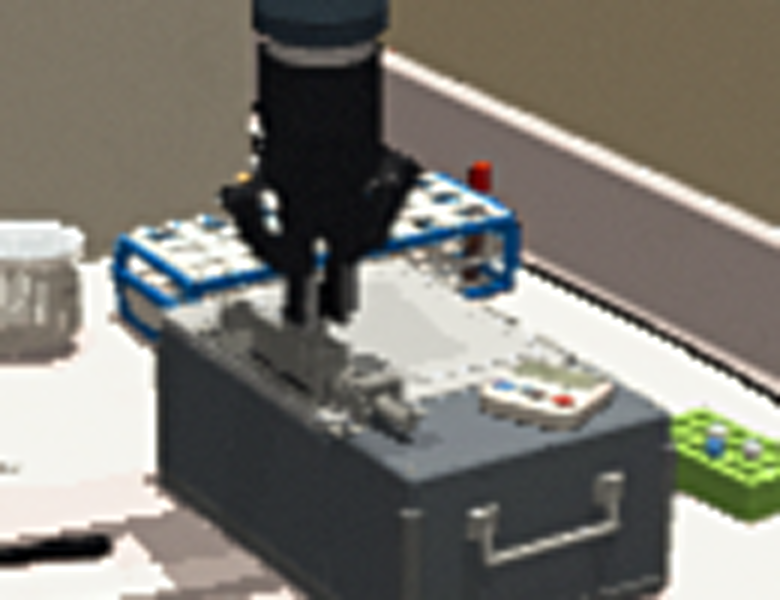

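The stop is confirmed: Fy rose from 2 to 7.6 N while the travel stopped at about 50 mm. The rod shows past the hoop at (405,420). Next I'll ease the pressure and let go.

>>> move_arm(
  plan=[
    [[0,0,0],[0,-0.5,0.5],0],
    [[0,0,0],[0,-1,0.9],0],
    [[0,0,0],[0.2,-1.5,0.9],0],
    [[0,0,0],[0.4,-2,0.9],0],
    [[0,0,0],[0.6,-2.5,0.9],0],
    [[0,0,0],[0.6,-2.5,0.9],0],
  ],
)

```text
time_s: 12.3
tool_pos: [494.3, 19.8, 178.9]
orientation: [-1.569, 0.02, -0.029]
contact_force: [3.0, 4.8, 7.1]
grip_width: 0.188
```

```bash
python3 st.py
```

```text
{'time_s': np.float64(12.3), 'tool_pos': array([494.309,  19.751, 178.881]), 'contact_force': array([2.958, 4.805, 7.092]), 'wrist_torque': array([ 0.783, -0.378,  0.013]), 'grip_width': np.float64(0.188)}
```

>>> move_arm(
  plan=[
    [[0,0,0],[0.5,0,0],0.3],
    [[0,0,0],[0.5,0,0],0.4],
    [[0,0,0],[0.5,0,0],0.5],
    [[0,0,0],[0.5,0,0],0.6],
    [[0,0,0],[0.5,0,0],0.6],
  ],
)

```text
time_s: 12.8
tool_pos: [492.5, 18.8, 177.1]
orientation: [-1.571, 0.025, -0.024]
contact_force: [-0.2, 0.5, -0.7]
grip_width: 0.599
```

```bash
python3 st.py; python3 - <<'E'
from h import *
big('scene','scene6.png',200,140,330,240,6)
E
```

```text
{'time_s': np.float64(12.8), 'tool_pos': array([492.501,  18.772, 177.147]), 'contact_force': array([-0.217,  0.525, -0.725]), 'wrist_torque': array([-0.017,  0.021,  0.02 ]), 'grip_width': np.float64(0.599)}
```

View pics/scene6.png

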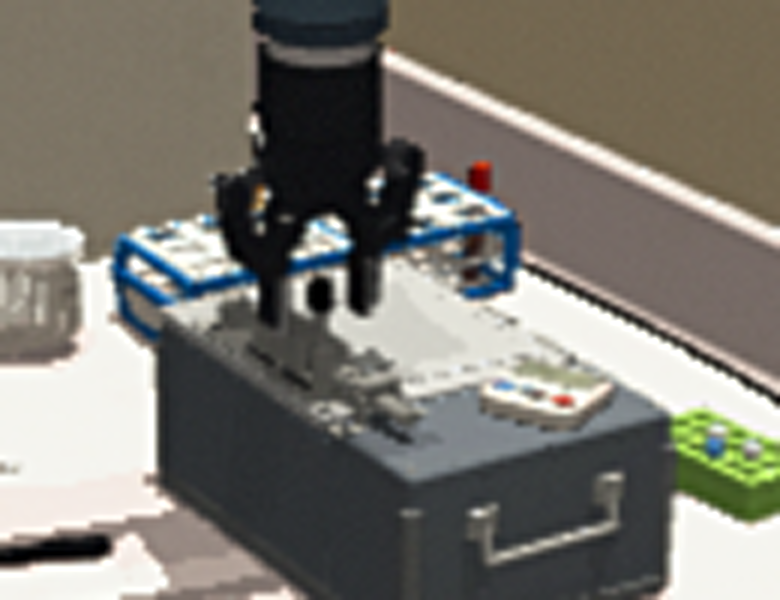

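Released. The knob at (319,293) is standing upright and the lid is held. I'll lift, shut the fingers and go behind the knob.

>>> move_arm(
  plan=[
    [[0,0,0],[0,-6,0],0.6],
    [[0,0,0],[0,-18,0],0.6],
    [[0,0,0],[0,-32,0],0.5],
    [[0,0,0],[5,-44,0],0.3],
    [[0,0,0],[15,-48,1],0.1],
    [[0,0,0],[28,-46,1],0],
    [[0,0,0],[34,-38,1],0],
    [[0,0,0],[35,-24,1],0],
    [[0,0,0],[35,-13,1],0],
    [[0,0,0],[35,-10,1],0],
    [[0,0,0],[35,-10,1],0],
  ],
)

```text
time_s: 13.95
tool_pos: [527.0, 18.9, 186.2]
orientation: [-1.57, 0.026, -0.022]
contact_force: [-0.2, 0.4, 0.3]
grip_width: 0.002
```

```bash
python3 st.py; python3 - <<'E'
from h import *
big('scene','scene7.png',200,140,330,240,6)
E
```

```text
{'time_s': np.float64(13.95), 'tool_pos': array([527.015,  18.906, 186.17 ]), 'contact_force': array([-0.231,  0.438,  0.29 ]), 'wrist_torque': array([ 0.016, -0.009, -0.023]), 'grip_width': np.float64(0.002)}
```

View pics/scene7.png

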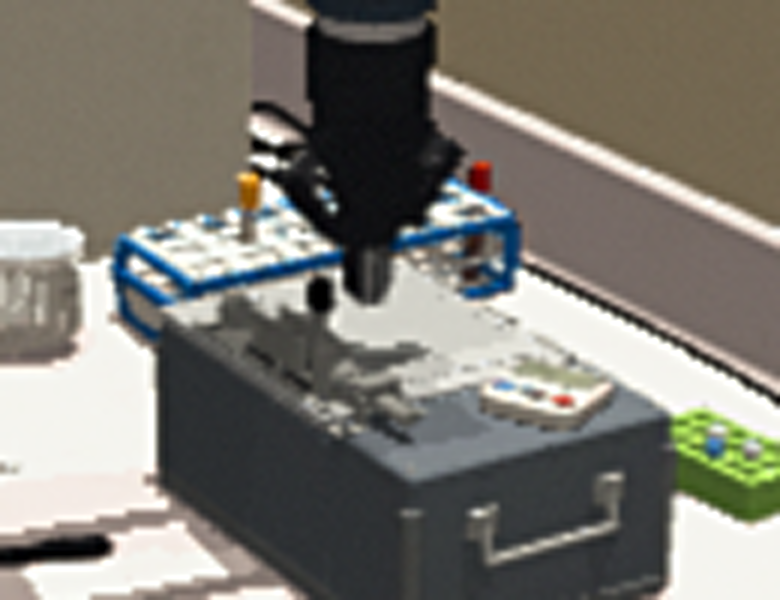

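The shut fingers at (367,280) stand behind the knob at (320,295). I'll push forward gently.

>>> move_arm(
  plan=[
    [[0,0,0],[-3,0,0],0],
    [[0,0,0],[-7,0,0],0],
    [[0,0,0],[-10,0,0],0],
    [[0,0,0],[-13,0,0],0],
    [[0,0,0],[-16,0,0],0],
    [[0,0,0],[-19,0,0],0],
    [[0,0,0],[-22,0,0],0],
    [[0,0,0],[-22,0,0],0],
  ],
)

```text
time_s: 14.8
tool_pos: [505.2, 19.5, 187.4]
orientation: [-1.571, 0.025, -0.024]
contact_force: [1.1, 0.2, 0.4]
grip_width: 0.003
```

```bash
python3 st.py
```

```text
{'time_s': np.float64(14.8), 'tool_pos': array([505.187,  19.479, 187.413]), 'contact_force': array([1.111, 0.177, 0.399]), 'wrist_torque': array([-0.02 , -0.005, -0.046]), 'grip_width': np.float64(0.003)}
```

>>> move_arm(
  plan=[
    [[0,0,0],[-2,0.5,0],0],
    [[0,0,0],[-4,1,0],0],
    [[0,0,0],[-6,1.5,0],0],
    [[0,0,0],[-8,2,0],0],
    [[0,0,0],[-8,2,0],0],
  ],
)

```text
time_s: 15.3
tool_pos: [497.2, 19.7, 185.3]
orientation: [-1.571, 0.025, -0.024]
contact_force: [0.3, -0.1, 0.1]
grip_width: 0.003
```

```bash
python3 st.py; python3 - <<'E'
from h import *
big('scene','scene8.png',200,140,330,240,6)
E
```

```text
{'time_s': np.float64(15.3), 'tool_pos': array([497.247,  19.735, 185.266]), 'contact_force': array([ 0.287, -0.123,  0.073]), 'wrist_torque': array([-0.032,  0.002, -0.042]), 'grip_width': np.float64(0.003)}
```

View pics/scene8.png

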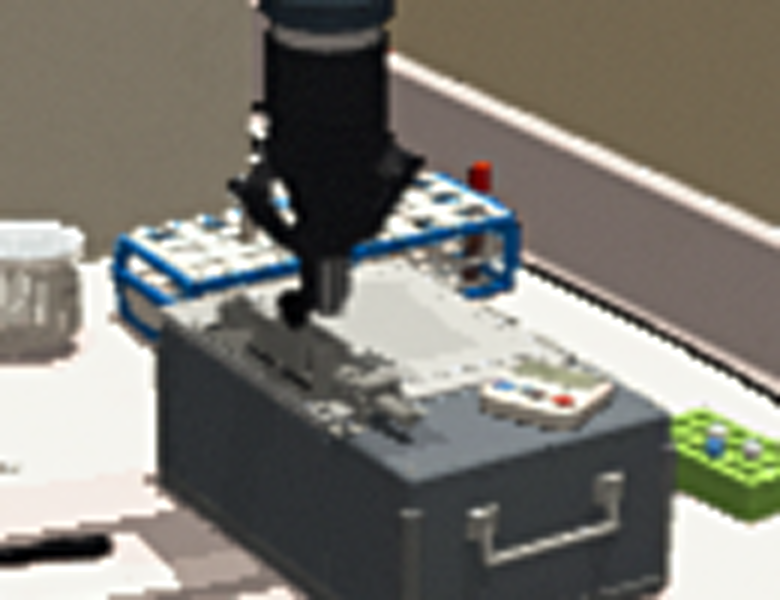

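The knob is now at (293,308), so the handle is turning through the notch with almost no force. I'll continue.

>>> move_arm(
  plan=[
    [[0,0,0],[-3,0,0],0],
    [[0,0,0],[-6,1,0],0],
    [[0,0,0],[-9,2,0],0],
    [[0,0,0],[-12,3,0],0],
    [[0,0,0],[-15,4,0],0],
    [[0,0,0],[-18,5,0],0],
    [[0,0,0],[-18,5,0],0],
  ],
)

```text
time_s: 16.05
tool_pos: [479.0, 20.3, 180.2]
orientation: [-1.571, 0.025, -0.024]
contact_force: [0.5, 0.7, 0.1]
grip_width: -0.001
```

```bash
python3 st.py; python3 - <<'E'
from h import *
big('scene','scene9.png',200,140,330,240,6)
E
```

```text
{'time_s': np.float64(16.05), 'tool_pos': array([478.995,  20.337, 180.216]), 'contact_force': array([0.468, 0.743, 0.079]), 'wrist_torque': array([ 0.05 , -0.005,  0.005]), 'grip_width': np.float64(-0.001)}
```

View pics/scene9.png

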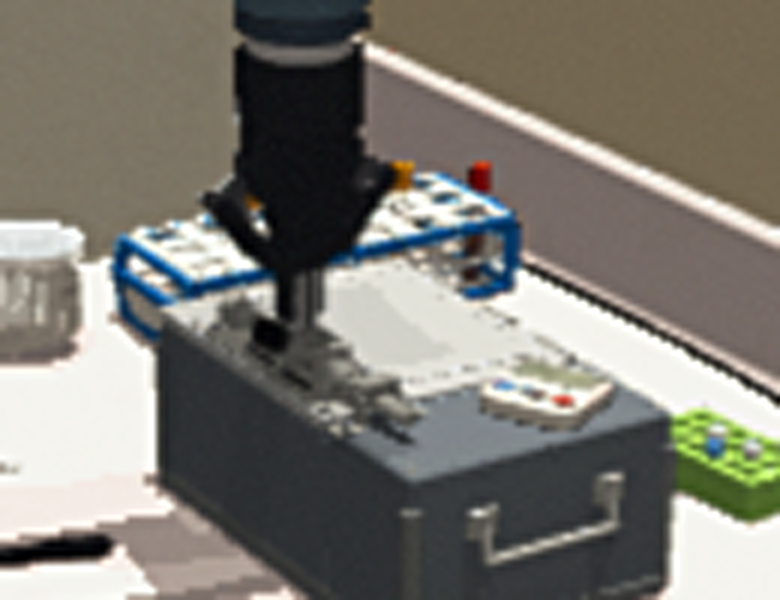

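>>> move_arm(
  plan=[
    [[0,0,0],[-5,1,0],0],
    [[0,0,0],[-9,2,0],0],
    [[0,0,0],[-13,4,0],0],
    [[0,0,0],[-17,6,0],0],
    [[0,0,0],[-21,8,0],0],
    [[0,0,0],[-24,10,0],0],
    [[0,0,0],[-25,12,0],0],
    [[0,0,0],[-25,12,0],0],
  ],
)

```text
time_s: 16.9
tool_pos: [454.3, 21.1, 168.1]
orientation: [-1.571, 0.025, -0.024]
contact_force: [0.9, -0.7, 1.1]
grip_width: 0.002
```

```bash
python3 st.py; python3 - <<'E'
from h import *
big('scene','scene10.png',200,140,330,240,6)
E
```

```text
{'time_s': np.float64(16.9), 'tool_pos': array([454.288,  21.087, 168.088]), 'contact_force': array([ 0.898, -0.697,  1.126]), 'wrist_torque': array([-0.015,  0.045, -0.045]), 'grip_width': np.float64(0.002)}
```

View pics/scene10.png

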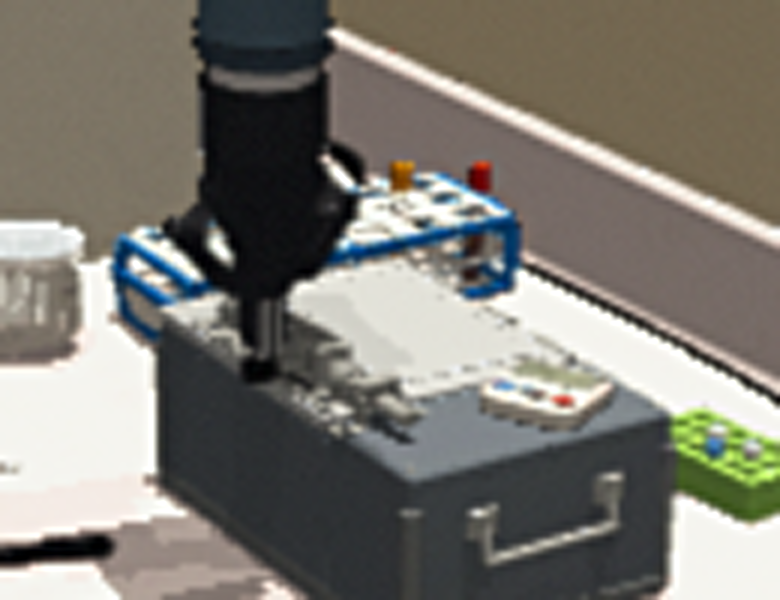

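The knob at (258,368) is under the fingertips. I'll press it down the last few millimetres.

>>> move_arm(
  plan=[
    [[0,0,0],[-1,1,0],0],
    [[0,0,0],[-1,2,0],0],
    [[0,0,0],[-1,3,0],0],
    [[0,0,0],[-1,4,0],0],
    [[0,0,0],[-1,5,0],0],
    [[0,0,0],[-1,5,0],0],
  ],
)

```text
time_s: 17.55
tool_pos: [453.6, 21.1, 163.2]
orientation: [-1.571, 0.025, -0.024]
contact_force: [-0.4, 0.0, -0.1]
grip_width: -0.003
```

```bash
python3 st.py
```

```text
{'time_s': np.float64(17.55), 'tool_pos': array([453.631,  21.094, 163.235]), 'contact_force': array([-0.441,  0.035, -0.06 ]), 'wrist_torque': array([ 0.012, -0.051, -0.055]), 'grip_width': np.float64(-0.003)}
```

>>> move_arm(
  plan=[
    [[0,0,0],[0,0.7,0],0],
    [[0,0,0],[0,1.4,0],0],
    [[0,0,0],[0,2,0],0],
    [[0,0,0],[0,2,0],0],
  ],
)

```text
time_s: 17.95
tool_pos: [453.7, 21.1, 161.8]
orientation: [-1.571, 0.024, -0.024]
contact_force: [-2.9, 0.2, 5.7]
grip_width: -0.001
```

```bash
python3 st.py
```

```text
{'time_s': np.float64(17.95), 'tool_pos': array([453.705,  21.059, 161.822]), 'contact_force': array([-2.881,  0.163,  5.718]), 'wrist_torque': array([ 0.017,  0.399, -0.017]), 'grip_width': np.float64(-0.001)}
```

Hard stop felt: 5.7 N with the tip at the expected height. I'll retract upward and check.

>>> move_arm(
  plan=[
    [[0,0,0],[0,0,0],0],
    [[0,0,0],[0,0,0],0],
    [[0,0,0],[0,-2,0],0],
    [[0,0,0],[0,-8,0],0],
    [[0,0,0],[-4,-20,0],0],
    [[0,0,0],[-15,-36,0],0],
    [[0,0,0],[-35,-55,0],0],
    [[0,0,0],[-60,-75,0],0],
    [[0,0,0],[-80,-90,0],0],
    [[0,0,0],[-90,-100,0],0],
    [[0,0,0],[-90,-100,0],0],
  ],
)

```text
time_s: 19.05
tool_pos: [363.8, 23.8, 263.2]
orientation: [-1.572, 0.021, -0.027]
contact_force: [-0.7, 0.5, 0.0]
grip_width: 0.001
```

```bash
python3 st.py; python3 - <<'E'
from h import *
big('scene','scene11.png',200,140,330,240,6)
big('top','top11.png',205,165,310,245,7)
E
```

```text
{'time_s': np.float64(19.05), 'tool_pos': array([363.797,  23.787, 263.208]), 'contact_force': array([-0.703,  0.451,  0.045]), 'wrist_torque': array([-0.043, -0.05 , -0.051]), 'grip_width': np.float64(0.001)}
```

View pics/scene11.png

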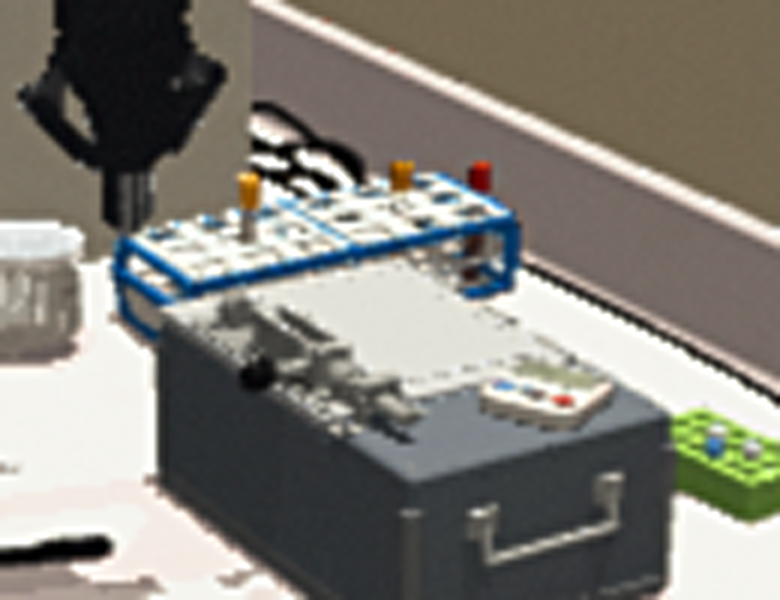

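View pics/top11.png

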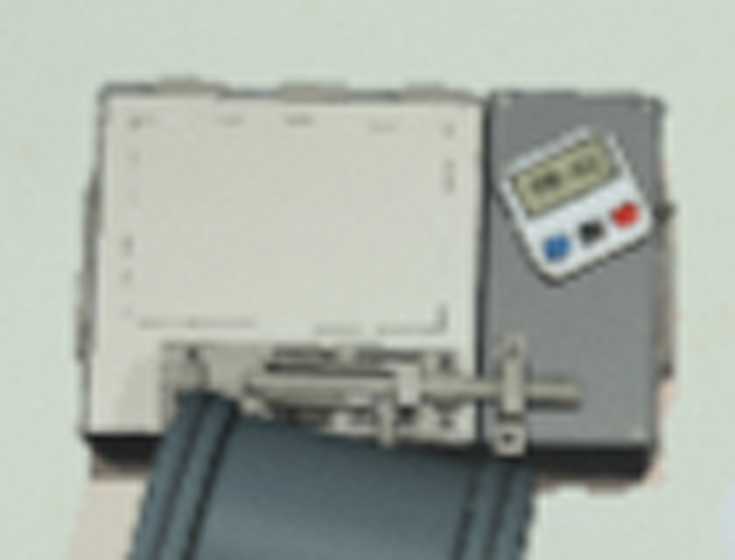

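```bash
cat >> fit2.py <<'E'
p=np.array(p);p[3]=.013
print('knob seen',q(258,372))
for a in (1.2,1.3,1.42,1.5,1.571):
    print(a,proj('scene',W(p,(-69-44*np.sin(a),p[4]-50,137+44*np.cos(a)),1)))
E
python3 fit2.py|tail -6
```

```text
knob seen (242.58333333333334, 201.58333333333334)
1.2 [[242.41353174 198.02320717]]
1.3 [[242.06813209 199.17566542]]
1.42 [[241.788118  200.5659683]]
1.5 [[241.68477042 201.48764684]]
1.571 [[241.64948686 202.29636803]]
```

```bash
python3 - <<'E'
from station import manip
print(manip.close_job())
E
```

```text
the job is handed in; nothing more can be done
None
```

The box is bolted shut and the job is handed in at about 19 s of the 42 s; no verdict came back.

- **Lid:** I gripped the knob with the jaws across the bolt and pressed the lid onto its stop. The downward force was about 14 N, with one reading of 18 N during the slide.
- **Bolt:** It slid about 50 mm through the hoop against 1–2.5 N. The stop showed as a rise to 7.6 N with no further travel. After I let go, the last top picture shows the rod about 25 mm past the hoop.
- **Handle:** I turned it down with the shut fingertips at almost no force. It met a firm stop at 5.7 N, with the tip at the height expected for a handle fully down. The last scene picture puts the knob at about 1.5 rad, good to roughly 0.05 rad, so it is above the 1.42 needed but I could not confirm the full 1.571.
- **End state:** The arm is clear of everything, the force reads near zero, and the timer looks unmoved. I did not check the cups or the tub again at the end, but the arm never went near them.

The forces on the hoop and the catch were only judged from the wrist reading, which never passed 18 N on any axis at the readings I took. No check failed or disagreed, apart from one poorly picked lid-corner pixel in the position fit. I left it in with little weight, and the touch readings agreed with the fit.

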